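Shut down the jar mill, unlatch its guard gate and hold the gate wide

ROBOT

A 6-joint arm with a two-finger parallel gripper is mounted at the origin on the work surface. World frame = base frame: x ahead of the robot, y to its left, z up, the work surface at z = 0. Lengths are in m, angles in rad, forces in N, time in s.
With the tool pointing down it reaches from about 0.225 to 0.875 m from the base axis. Payload 3.4 kg.
Tool frame: the origin (TCP) lies midway between the tips of the shut fingers; the grasp point (between the pads) lies robot.tcp_to_grasp behind it (robot.tcp_to_grasp is the distance from the TCP to the grasp point, in m); z points along the fingers, y is the direction in which the jaws open and shut (so a half turn about z gives the same grasp; the last joint's range is limited). The gripper opens to 85 mm and grips with 20 to 120 N. Pads are 22 mm wide; open, the fingers measure 114 mm over their backs; the gripper's body (76 mm by 85 mm) begins 54 mm behind the grasp point. The pads swing forward as they close: fully open they stand 13 mm farther back than shut.
Start: joints at [1.072, 0.276, 1.505, -0, 1.361, -0.121], TCP at [0.212, 0.534, 0.231] pointing down, gripper open.
Joint ranges: [-2.89, 2.89], [-0.75, 2.08], [0.22, 2.7], [-1.18, 4.32], [0.11, 2.71], [-2.7, 2.7]. Speed limits (rad/s): [2.57, 2.57, 3.14, 3.14, 3.14, 3.14].

INTERFACE

Orientations are given as a unit quaternion [x, y, z, w].
In Python, from cell import robot gives the robot as it stands.
- The arm moves only by the tool jog_arm, never from a script. Its argument "increments" is one flat list of numbers, 7 for each row, row after row: the gripper command: -1 is fully open, 1 is shut, values between are in proportion, then the shift along the tool's x, y, z in cm, then the turn, a rotation vector about the tool's x, y, z in rad. A call has 1 to 10 rows; each row is the pose to reach, as a shift and turn from the pose measured when the call began, along the tool's axes at that moment; what a row does not reach only later rows make up. A row lasts 1/10 s, in which the tool goes at most 50 mm and 8.59 degrees, less where a joint would pass 70% of its speed; a pose out of reach is approached as far as the arm can. A call with a gripper value outside its range is refused whole. The fingers move at their own pace and stop on an object; the grip force is fixed at half the most. Time passes only in rows, so rows that repeat a pose let the fingers close. It gives the time, the measured TCP pose, the force and the opening at its end, in the units of the state.
- robot.state(): the state, without advancing time (a new reading comes with each control period).
- robot.capture(name): name is "side" or "top" or "wrist"; returns a dict with "img" (480x640x3 uint8, red, green, blue), "K" (3x3 intrinsics, pixels), "extrinsics" (4x4, takes a point from world to camera coordinates); the wrist camera has in their place "hand_eye" (4x4, takes a point from camera to tool coordinates, whose origin is the TCP and whose axes are the flange's). Camera axes: x right, y down, z forward; pixel columns grow to the right and rows downward; lengths in m; the calibration is good to about 2 mm. A picture is of the moment at which its call begins: read the wrist's pose just before it. There is no depth.
- robot.hand_in(): hands the job in, once; it reports no verdict.
The state is a dict: "time": time; "joint_positions": joint angles; "qvel": joint speeds; "tau": joint torques, N m; "position": TCP position; "ee_rot": TCP orientation; "contact_force": force on the tool from outside, world axes, zero at the start; "wrist_torque": the same for the moment, N m; "width": finger opening in m.
Only numpy, scipy, OpenCV 4.12 (cv2) and the standard library are available. Lean on these libraries where they do the work, as an engineer would, in place of code of your own. Each camera call takes 0.05 s, during which the arm holds its last target.

TASK

Shut the jar mill down at its push-button station: press the mushroom-headed stop, let it up, then press the slim timer reset, and leave the shrouded start button alone. Then unlatch the guard gate: pinch the catch on the hinge side of its top rail (it stays released), then squeeze the catch by its free edge and, with that squeezed, swing the gate out past its half-way detent to wide open, near its stop. The gate pulls itself shut, so finish still holding it wide open for the person who will lift the jar out, and do not disturb the jar or the things lying about.

Things in the scene. Friction and masses are not known exactly. Their poses are not given: they have to be found in the camera images.
- mill: Bench jar mill, fixed: grey base 350 x 240 x 75 mm, two rubber rollers, drive housing at one end, steel guard with a wire top and a wire gate in front. Nothing but the catch tabs is higher than 217 mm. Origin: bench level, under the middle; x along the front towards the drive housing (away from the robot at yaw 0), y from front to rear. The gate is in the front (-y) face, 120 mm from the origin.
- gate (a joint): Swing of the gate, rad: 0 shut, 1.45 wide against its stop; opens outwards from the mill's front, anticlockwise seen from above. Wire panel 223 mm from hinge axis to free edge, 10 mm thick, 80 to 200 mm above the bench. Locked until both catches are clear. A spring shuts it: about 1 N at the edge catch when shut, 3 N when wide.
- gate_hinge (a point): Point on the gate's upright hinge axis, 200 mm above the bench. Detent at its foot: at 0.6 to 0.8 rad of swing a sprung ball rides over a steel rib, taking about 10 N in all at the edge catch to push past. Let go there, the gate parks just beyond it, at about 0.8 rad, only half open; wider than that it must be held.
- mid_catch_grip (a point): Grip point of the hinge-side catch, on the gate's top rail, 65 mm from the hinge axis: midway between its two upright black tabs, 246 mm above the bench. The tabs stand either side of it along the gate, 50 mm over their outsides (36 mm squeezed), each 8 mm thick, 22 mm wide across the gate, from 216 to 260 mm above the bench, on a black housing 60 x 24 mm with its top at 216 mm.
- edge_catch_grip (a point): Grip point of the edge catch, by the gate's free edge, 195 mm from the hinge axis (130 mm from the hinge-side catch), 246 mm above the bench: midway between its two upright tabs. Tabs and housing as the hinge-side catch. The line from gate_hinge through both grip points runs along the gate, in its plane. It moves and turns with the gate.
- mid_catch (a joint): Travel of each tab of the hinge-side catch, m: 0 locked, 0.007 squeezed home; the two tabs are geared together and move inwards by the same amount. Its bolts are clear of the keepers beyond 0.0055. Stiff slide (about 3 N on each tab): it stays where it is left.
- edge_catch (a joint): Travel of each tab of the edge catch, m: 0 locked, 0.007 squeezed home; tabs geared together. Bolt clear beyond 0.0055. Spring-loaded, about 4 N on each tab rising to 8 N: it springs back to locked when let go.
- station: Push-button station lying on the bench: flat grey-topped metal box 85 mm (x) by 200 mm (y) by 55 mm high, fixed. Origin under its middle. Three black upward-facing buttons stand in a row along its y axis, 60 mm apart; which button is at which place differs from day to day.
- stop_top (a point): Middle of the top of the stop button: mushroom head 40 mm across, its top 32 mm above the box (87 mm above the bench). Pressed straight down.
- reset_top (a point): Middle of the top of the timer reset button: slim plunger 14 mm across, its top 26 mm above the box (81 mm above the bench). Pressed straight down.
- start_top (a point): Middle of the top of the start button: flat 26 mm disc in a steel ring 36 mm across, its top 16 mm above the box (71 mm above the bench). Must not be pressed.
- stop (a joint): Depth of the stop button, m: 0 up, 0.006 fully down; springs back; 1.5 N to start, 5 N fully down.
- reset (a joint): Depth of the timer reset button, as the stop.
- start (a joint): Depth of the start button, as the stop.
- jar: White porcelain milling jar lying on the rollers inside the guard, 110 mm in diameter, 130 mm long, 0.9 kg, with a clamped lid. Origin at its centre. Not to be touched.
- glaze_pint: Bystander: green lidded glaze jar, 84 mm across, 105 mm high, loose. Origin under its middle.
- tape: Bystander: roll of blue tape lying flat, 100 mm across, 48 mm high, loose. Origin under its middle. The gate passes above it.
- pot_a: Bystander: small amber stain pot, 42 mm across, 38 mm high, loose. The gate passes above it.
- pot_b: Bystander: small white stain pot, 42 mm across, 38 mm high, loose.
- cup: Bystander: terracotta cup, 76 mm across, 80 mm high, loose.
- brush: Bystander: brush lying on the bench, 150 mm long, loose.

How it is judged:
On the way, in this order (a step that is already met when the one before it is completed fails the run):
1. the stop button is pressed down (value of joint stop above 0.0045 m), for 0.05 s.
2. with the stop let up again, the timer reset is pressed down (value of joint reset above 0.0045 m and value of joint stop below 0.002 m), for 0.05 s.
3. the hinge-side catch is squeezed clear while the gate is shut (value of joint mid_catch above 0.0055 m and value of joint gate below 0.1 rad), for 0.1 s.
4. the edge catch is squeezed clear while the gate is still shut (value of joint edge_catch above 0.0055 m and value of joint mid_catch above 0.005 m and value of joint gate below 0.1 rad), for 0.1 s.
5. the gate is swung past its half-way detent (value of joint gate above 0.95 rad), for 0.1 s.
At the end, for the whole second after the job is handed in: The gate is held still by the fingers (at least 1 N on the gate or its catch) more than 1.2 rad open of its 1.45, the hinge-side catch still released, both buttons up again (value of joint gate above 1.2 rad and velocity of joint gate between -0.1 and 0.1 rad/s and contact force between the fingers and gate above 1 N and value of joint mid_catch above 0.005 m and value of joint each of stop, reset below 0.002 m); the arm keeps its last pose, push and grip.
It fails at once if the start button is pressed (value of joint start above 0.003 m).
It fails at once if the jar is disturbed (distance of jar from where it was at the start of the episode above 0.02 m or contact force between the fingers and jar above 1 N).
It fails at once if a bystander is pushed about or knocked over (distance of any of glaze_pint, tape, pot_a, pot_b, cup, brush from where it was at the start of the episode above 0.03 m or angle between any of glaze_pint, cup's own z axis and vertical above 0.5 rad).
It also fails if it takes over 58 s, if anything falls off the work surface, if the arm or the gripper's body presses on something with over 40 N, if the wrist force passes 120 N, or if a joint passes its speed limit or range.

## Working session

There is one attempt and no reset: what is moved stays moved. The work goes in short steps, Python scripts to look and compute and a tool call to move; the robot and the scene stay as the last step left them, time stands still between calls to the robot, and variables do not carry over. Pictures are saved under pics/ and viewed, and the job is handed in when it is done.

Besides the shell and the picture viewer there is one more tool, called after "Emit:" as a command line: name --argument value ..., lists and objects as JSON in quotes. jog_arm: Moves the arm, as the interface text tells. Its arguments: {"type":"object","properties":{"increments":{"type":"array","items":{"type":"number"}}},"required":["increments"]}

```bash
mkdir -p pics; ls; python3 - <<'E'
from cell import robot
import cv2,json,numpy as np
s=robot.state(); print({k:np.round(v,4).tolist() for k,v in s.items()}); print(robot.tcp_to_grasp)
for n in ["side","top","wrist"]:
    c=robot.capture(n); cv2.imwrite(f"pics/{n}0.png",c["img"][:,:,::-1])
    print(n,{k:np.round(v,4).tolist() for k,v in c.items() if k!="img"})
    np.savez(f"{n}0.npz",**c)
E
```

```text
pics
{'time': 0.0, 'joint_positions': [1.072, 0.2766, 1.5061, 0.0, 1.3607, -0.121], 'qvel': [0.0005, -0.0005, -0.0, 0.0014, 0.0002, 0.0019], 'tau': [0.0011, -41.6764, -24.5801, 0.0001, 0.0107, 0.0], 'position': [0.2118, 0.534, 0.2305], 'ee_rot': [0.1878, 0.9822, -0.0009, -0.0003], 'contact_force': [-0.2926, 0.0946, 0.7331], 'wrist_torque': [0.062, -0.0082, -0.0228], 'width': 0.0851}
0.0187
side {'K': [[461.7751, 0.0, 318.2143], [0.0, 461.7751, 239.7426], [0.0, 0.0, 1.0]], 'extrinsics': [[0.992, -0.1245, -0.0187, -0.5174], [-0.0898, -0.5964, -0.7977, 0.1585], [0.0881, 0.793, -0.6028, 0.9903], [0.0, 0.0, 0.0, 1.0]]}
top {'K': [[439.677, 0.0, 323.6434], [0.0, 439.677, 239.7673], [0.0, 0.0, 1.0]], 'extrinsics': [[-0.0017, -1.0, -0.0006, -0.0121], [-0.9796, 0.0018, -0.2012, 0.5465], [0.2012, 0.0002, -0.9796, 1.1549], [0.0, 0.0, 0.0, 1.0]]}
wrist {'K': [[421.6363, 0.0, 320.7524], [0.0, 421.6363, 242.1135], [0.0, 0.0, 1.0]], 'hand_eye': [[0.0005, -0.9474, -0.32, 0.0823], [1.0, 0.0005, -0.0, -0.0001], [0.0002, -0.32, 0.9474, -0.1434], [0.0, 0.0, 0.0, 1.0]]}
```

View pics/side0.png

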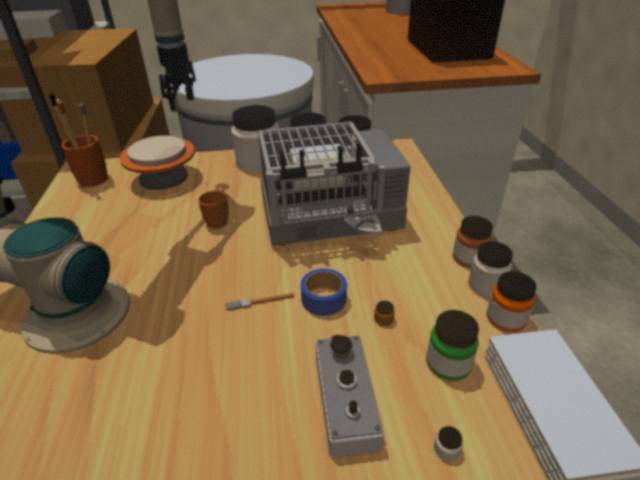

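View pics/top0.png

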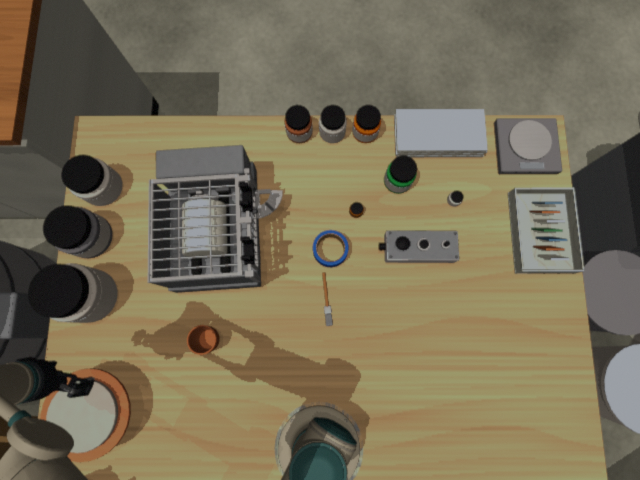

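View pics/wrist0.png

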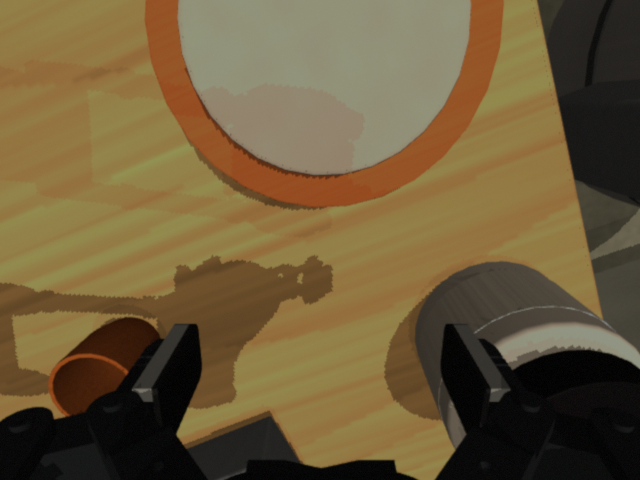

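```bash
python3 - <<'E'
import cv2
t=cv2.imread("pics/top0.png"); s=cv2.imread("pics/side0.png")
cv2.imwrite("pics/z1.png",cv2.resize(t[140:300,140:300],None,fx=3.7,fy=3.7,interpolation=cv2.INTER_CUBIC))
cv2.imwrite("pics/z2.png",cv2.resize(t[215:275,370:470],None,fx=8,fy=8,interpolation=cv2.INTER_CUBIC))
cv2.imwrite("pics/z3.png",cv2.resize(s[100:250,240:420],None,fx=4,fy=4,interpolation=cv2.INTER_CUBIC))
cv2.imwrite("pics/z4.png",cv2.resize(s[320:460,300:400],None,fx=4.2,fy=4.2,interpolation=cv2.INTER_CUBIC))
E
```

```text
(no output)
```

View pics/z1.png

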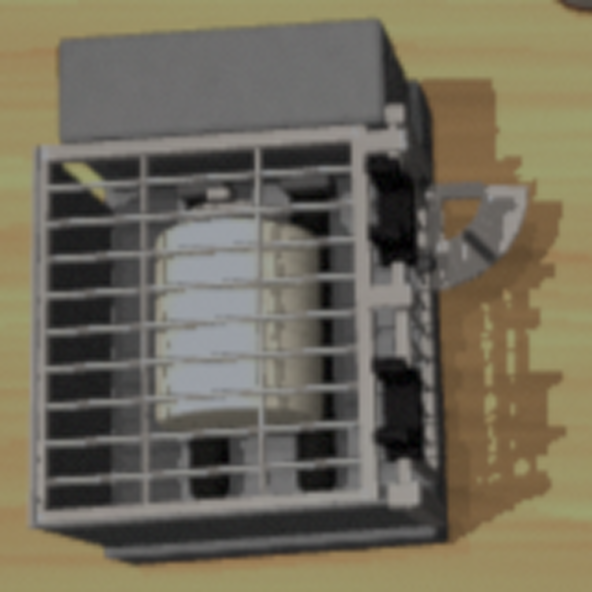

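View pics/z2.png

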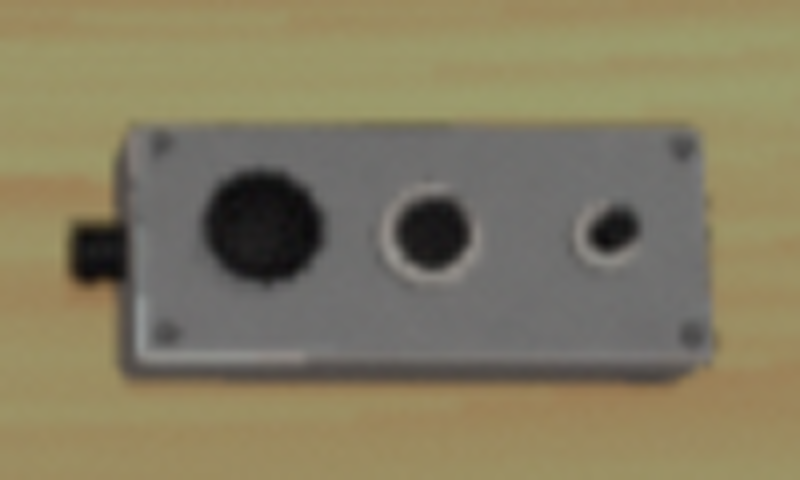

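View pics/z3.png

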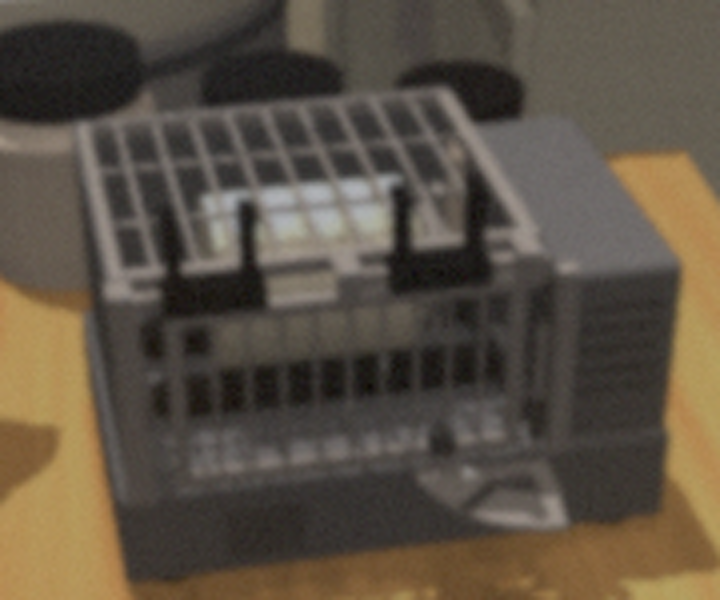

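View pics/z4.png

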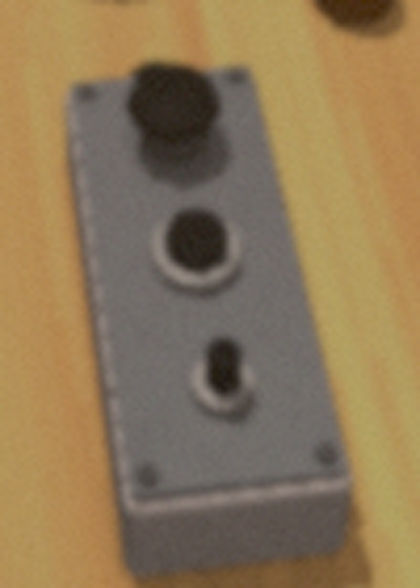

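```bash
cat > h.py <<'E'
import numpy as np
from scipy.spatial.transform import Rotation as R
def ray(c,u,v,T=None):
    d=np.linalg.inv(c["K"])@[u,v,1.0]
    if "extrinsics" in c:
        E=c["extrinsics"]; Rr=E[:3,:3].T; return -Rr@E[:3,3], Rr@d
    H=T@c["hand_eye"]; return H[:3,3],H[:3,:3]@d
def onz(c,u,v,z,T=None):
    o,d=ray(c,u,v,T); return o+d*(z-o[2])/d[2]
def tri(*rs):
    A=np.zeros((3,3));b=np.zeros(3)
    for o,d in rs:
        d=d/np.linalg.norm(d);P=np.eye(3)-np.outer(d,d);A+=P;b+=P@o
    x=np.linalg.solve(A,b)
    return x,[np.linalg.norm(np.cross(x-o,d/np.linalg.norm(d))) for o,d in rs]
def pose(s):
    T=np.eye(4);T[:3,:3]=R.from_quat(s["ee_rot"]).as_matrix();T[:3,3]=s["position"];return T
E
python3 - <<'E'
from h import *
t=dict(np.load("top0.npz"));s=dict(np.load("side0.npz"))
Z1=lambda u,v:(140+(u+.5)/3.7-.5,140+(v+.5)/3.7-.5)
Z3=lambda u,v:(240+u/4,100+v/4)
Z2=lambda u,v:(370+u/8-.4,215+v/8-.4)
Z4=lambda u,v:(300+u/4.2-.4,320+v/4.2-.4)
for n,a,b,z in [("stop",(263,226),(174,97),.087),("start",(432,234),(197,240),.071),("reset",(624,222),(224,347),.081),("ring",(607,233),(222,380),.058)]:
    print(n,onz(t,*Z2(*a),z).round(4),onz(s,*Z4(*b),z).round(4))
for n,a,b in [("e1",(378,450),(168,200)),("e2",(378,368),(247,205)),("m1",(382,245),(400,190)),("m2",(378,165),(475,178))]:
    print(n,onz(s,*Z3(*b),.26).round(4),onz(t,*Z1(*a),.26).round(4),tri(ray(t,*Z1(*a)),ray(s,*Z3(*b))))
# things
for n,u,v,z in [("tape",331,249,.048),("potA",357,210,.038),("glaze",403,169,.105),("potB",457,198,.038),("cup",204,338,.08),("brush1",324,272,0.01),("brush2",328,325,0.01)]:
    print(n,onz(t,u,v,z).round(3))
E
```

```text
stop [ 0.5312 -0.224   0.087 ] [ 0.5341 -0.2309  0.087 ]
start [ 0.5315 -0.2841  0.071 ] [ 0.5337 -0.29    0.071 ]
reset [ 0.5335 -0.3465  0.081 ] [ 0.5339 -0.3449  0.081 ]
ring [ 0.5343 -0.3471  0.058 ] [ 0.534  -0.3437  0.058 ]
e1 [0.4685 0.1786 0.26  ] [0.4553 0.1716 0.26  ] (array([0.46171163, 0.17174802, 0.26211119]), [np.float64(0.00663996541696654), np.float64(0.006639965416966499)])
e2 [0.5109 0.1655 0.26  ] [0.5064 0.1734 0.26  ] (array([0.50953081, 0.17451501, 0.25508774]), [np.float64(0.002081839118356324), np.float64(0.0020818391183563467)])
m1 [0.5963 0.1701 0.26  ] [0.585  0.1737 0.26  ] (array([0.59173114, 0.17454904, 0.25641645]), [np.float64(0.005496379900081021), np.float64(0.005496379900080621)])
m2 [0.64   0.1782 0.26  ] [0.6375 0.1781 0.26  ] (array([0.63885233, 0.17820141, 0.25965178]), [np.float64(0.0012087064997636865), np.float64(0.0012087064997637195)])
tape [ 0.522 -0.033  0.048]
potA [ 0.636 -0.108  0.038]
glaze [ 0.733 -0.23   0.105]
potB [ 0.671 -0.393  0.038]
cup [0.283 0.296 0.08 ]
brush1 [ 0.463 -0.014  0.01 ]
brush2 [ 0.317 -0.025  0.01 ]
```

```bash
cat >> h.py <<'E'
def plan(s,p,yaw=None):
    """print tool-axis shift(cm) & turn to reach tcp p, tool down with tool-x yaw"""
    T=pose(s); d=T[:3,:3].T@(np.array(p)-T[:3,3])*100
    out=d.round(2).tolist()
    if yaw is not None:
        x=np.array([np.cos(yaw),np.sin(yaw),0]);z=np.array([0,0,-1.]);M=np.c_[x,np.cross(z,x),z]
        out+=R.from_matrix(T[:3,:3].T@M).as_rotvec().round(4).tolist()
    return out
E
python3 - <<'E'
from h import *
from cell import robot
s=robot.state();print(plan(s,[.25,.40,.42],1.5708),plan(s,[.55,.17,.42],1.5708))
E
```

```text
[-8.48, -11.09, -18.92, -0.0013, 0.0007, 1.193] [-44.85, -21.4, -18.91, -0.0013, 0.0007, 1.193]
```

Emit:
jog_arm --increments '[-1,-8.5,-11.1,-18.9,0,0,1.193,-1,-8.5,-11.1,-18.9,0,0,1.193,-1,-8.5,-11.1,-18.9,0,0,1.193,-1,-8.5,-11.1,-18.9,0,0,1.193,-1,-44.8,-21.4,-18.9,0,0,1.193,-1,-44.8,-21.4,-18.9,0,0,1.193,-1,-44.8,-21.4,-18.9,0,0,1.193,-1,-44.8,-21.4,-18.9,0,0,1.193,-1,-44.8,-21.4,-18.9,0,0,1.193,-1,-44.8,-21.4,-18.9,0,0,1.193]'

```text
time: 1.15
position: [0.4773, 0.2286, 0.4132]
ee_rot: [0.707, 0.707, -0.001, 0.0]
contact_force: [0.3, 1.3, 0.1]
width: 0.0852
```

Emit:
jog_arm --increments '[-1,-5.9,7.3,-0.7,0,0,0,-1,-5.9,7.3,-0.7,0,0,0,-1,-5.9,7.3,-0.7,0,0,0,-1,-5.9,7.3,-0.7,0,0,0]'

```text
time: 1.55
position: [0.5506, 0.1689, 0.419]
ee_rot: [0.708, 0.706, -0.002, -0.001]
contact_force: [-1.2, 0.4, 1.1]
width: 0.0854
```

```bash
python3 - <<'E'
from h import *
from cell import robot
import cv2
s=robot.state();c=robot.capture("wrist");print(s["position"],s["ee_rot"],np.abs(s["qvel"]).max())
cv2.imwrite("pics/w1.png",c["img"][:,:,::-1]);np.savez("w1.npz",T=pose(s),**c)
E
```

```text
[0.55064277 0.16894837 0.41902842] [ 0.70788554  0.70632495 -0.00151055 -0.00092153] 0.03739061068214472
```

View pics/w1.png

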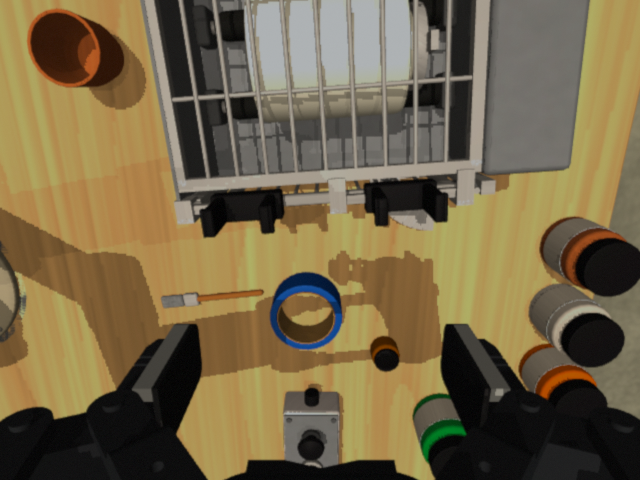

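```bash
python3 - <<'E'
import cv2
t=cv2.imread("pics/w1.png")
cv2.imwrite("pics/w1z.png",cv2.resize(t[165:245,170:500],None,fx=2.4,fy=2.4,interpolation=cv2.INTER_CUBIC))
cv2.imwrite("pics/w1y.png",cv2.resize(t[380:480,270:350],None,fx=5,fy=5,interpolation=cv2.INTER_CUBIC))
E
```

```text
(no output)
```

View pics/w1z.png

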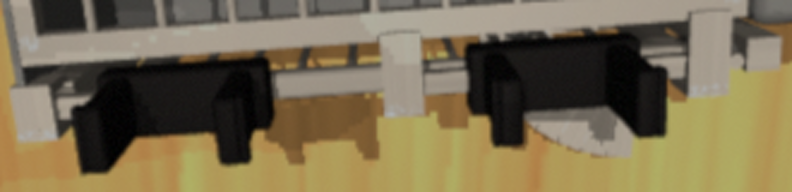

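View pics/w1y.png

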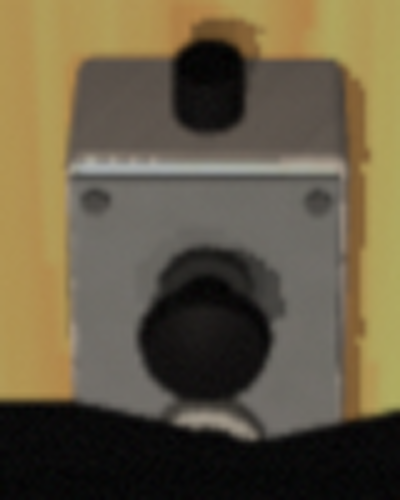

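```bash
python3 - <<'E'
from h import *
c=dict(np.load("w1.npz"));T=c["T"]
P={}
for n,u,v in [("e1",92,139),("e2",234,128),("m1",507,112),("m2",652,101)]:
    P[n]=onz(c,170+u/2.4-.3,165+v/2.4-.3,.26,T);print(n,P[n].round(4))
e=(P["e1"]+P["e2"])/2;m=(P["m1"]+P["m2"])/2;d=m-e;print(e,m,np.linalg.norm(d),np.arctan2(d[1],d[0]),m+d/np.linalg.norm(d)*.065)
print("stop",onz(c,270+206/5,380+340/5,.087,T))
E
```

```text
e1 [0.4661 0.1643 0.26  ]
e2 [0.5104 0.1678 0.26  ]
m1 [0.5947 0.1728 0.26  ]
m2 [0.639  0.1763 0.26  ]
[0.48829165 0.16606318 0.26      ] [0.61684525 0.17453998 0.26      ] 0.12883278509675233 0.06584452046542501 [0.6817044  0.17881678 0.26      ]
stop [ 0.53549615 -0.21952978  0.087     ]
```

Emit:
jog_arm --increments '[1,-39.4,-1.8,27,0,0,0,1,-39.4,-1.8,27,0,0,0,1,-39.4,-1.8,27,0,0,0,1,-39.4,-1.8,27,0,0,0,1,-39.4,-1.8,27,0,0,0,1,-39.4,-1.8,27,0,0,0,1,-39.4,-1.8,27,0,0,0,1,-39.4,-1.8,27,0,0,0,1,-39.4,-1.8,27,0,0,0,1,-39.4,-1.8,27,0,0,0]'

```text
time: 2.6
position: [0.5294, -0.2248, 0.1482]
ee_rot: [0.707, 0.707, -0.002, -0.002]
contact_force: [-0.1, 0.8, 0.3]
width: 0.0001
```

Emit:
jog_arm --increments '[1,0,0,0,0,0,0,1,0,0,0,0,0,0]'

```text
time: 2.8
position: [0.529, -0.2231, 0.1482]
ee_rot: [0.707, 0.707, -0.001, -0.003]
contact_force: [-0.1, -0.2, -0.0]
width: 0.0002
```

```bash
python3 - <<'E'
from h import *
from cell import robot
import cv2
s=robot.state();c=robot.capture("wrist");print(s["position"],s["ee_rot"],s["width"],plan(s,[.533,-.225,.092],1.5708))
cv2.imwrite("pics/w2.png",c["img"][:,:,::-1]);np.savez("w2.npz",T=pose(s),**c)
E
```

```text
[ 0.5289536  -0.22311657  0.14824665] [ 0.70699084  0.70721682 -0.00141422 -0.00251447] 0.00018807423908399733 [-0.2, 0.44, 5.62, -0.0056, -0.0016, 0.0003]
```

View pics/w2.png

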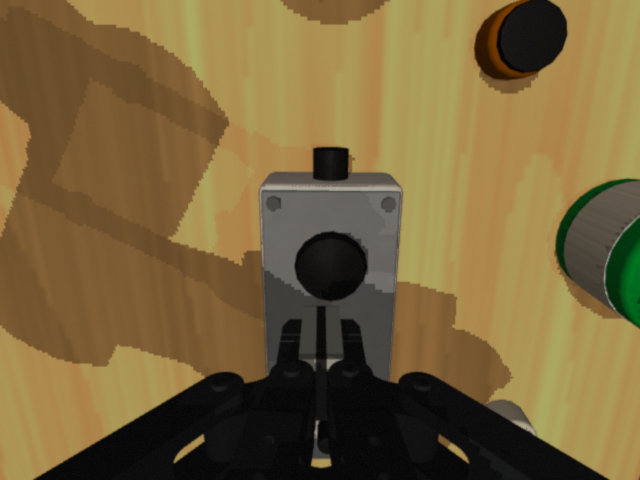

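```bash
python3 - <<'E'
from h import *
c=dict(np.load("w2.npz"));T=c["T"]
print(onz(c,331,266,.087,T),onz(c,265,188,.055,T),onz(c,401,188,.055,T))
E
```

```text
[ 0.53402168 -0.22310733  0.087     ] [ 0.49680455 -0.188337    0.055     ] [ 0.57402822 -0.18820224  0.055     ]
```

Emit:
jog_arm --increments '[1,0,0.5,4.5,0,0,0,1,0,0.5,5.6,0,0,0,1,0,0.5,6.2,0,0,0,1,0,0.5,6.6,0,0,0,1,0,0.5,6.8,0,0,0,1,0,0.5,6.8,0,0,0,1,0,0.5,6.8,0,0,0]'

```text
time: 3.55
position: [0.5348, -0.2228, 0.0821]
ee_rot: [0.707, 0.707, -0.001, -0.001]
contact_force: [-0.6, 3.6, 4.4]
width: 0.0003
```

Emit:
jog_arm --increments '[1,0,0,0.2,0,0,0,1,0,0,0.2,0,0,0,1,0,0,0.3,0,0,0]'

```text
time: 3.85
position: [0.5351, -0.223, 0.0805]
ee_rot: [0.707, 0.707, -0.0, -0.001]
contact_force: [-3.3, 4.0, 15.8]
width: 0.0002
```

Fully down. Lift, then move across above the start to the reset (z about 0.12).

Emit:
jog_arm --increments '[1,0,0,-2,0,0,0,1,0,0,-5,0,0,0,1,-6,-0.1,-5,0,0,0,1,-12,-0.1,-5,0,0,0,1,-12,-0.1,-5,0,0,0,1,-12,-0.1,-5,0,0,0]'

```text
time: 4.45
position: [0.5341, -0.3469, 0.1298]
ee_rot: [0.708, 0.706, -0.001, 0.0]
contact_force: [-0.5, 0.2, 0.4]
width: -0.0001
```

```bash
python3 - <<'E'
from h import *
from cell import robot
import cv2
s=robot.state();c=robot.capture("wrist");print(s["position"],s["ee_rot"],s["width"])
cv2.imwrite("pics/w3.png",c["img"][:,:,::-1]);np.savez("w3.npz",T=pose(s),**c)
c=robot.capture("side");cv2.imwrite("pics/s3.png",cv2.resize(c["img"][280:480,280:480,::-1],None,fx=3,fy=3));
E
```

```text
[ 0.53414362 -0.34692483  0.12984585] [ 7.08076141e-01  7.06135096e-01 -1.09819826e-03  4.45997305e-04] -6.585590323237614e-05
```

View pics/w3.png

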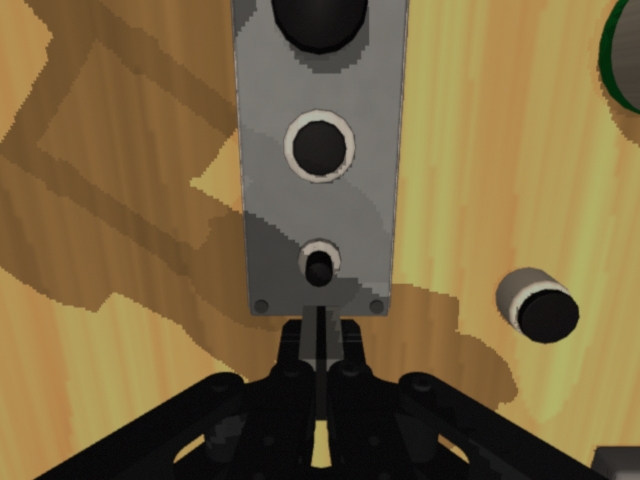

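View pics/s3.png

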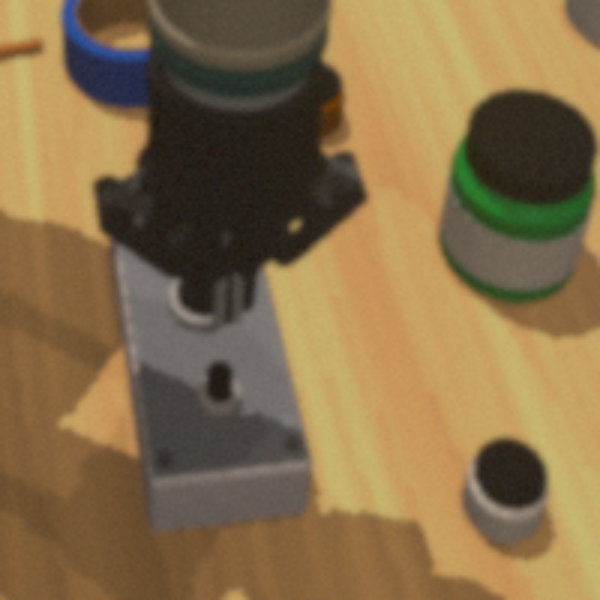

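```bash
python3 - <<'E'
from h import *
c=dict(np.load("w3.npz"));T=c["T"]
print(onz(c,320,273,.081,T),onz(c,319.5,147,.071,T))
E
```

```text
[ 0.53378043 -0.34586835  0.081     ] [ 0.53369748 -0.28593435  0.071     ]
```

Emit:
jog_arm --increments '[1,0.1,0,3,0,0,0,1,0.1,0,4.5,0,0,0,1,0.1,0,5.2,0,0,0,1,0.1,0,5.6,0,0,0,1,0.1,0,5.7,0,0,0,1,0.1,0,5.7,0,0,0]'

```text
time: 5.15
position: [0.5326, -0.3391, 0.0749]
ee_rot: [0.707, 0.707, -0.0, -0.003]
contact_force: [-4.6, 4.5, 10.8]
width: 0.0
```

Emit:
jog_arm --increments '[1,0,0,-4,0,0,0,1,0,0,-9,0,0,0,-1,0,0,-14,0,0,0,-1,8,1,-18,0,0,-0.066,-1,51.3,8.4,-26.5,0,0,-0.066,-1,51.3,8.4,-26.5,0,0,-0.066,-1,51.3,8.4,-26.5,0,0,-0.066,-1,51.3,8.4,-26.5,0,0,-0.066,-1,51.3,8.4,-26.5,0,0,-0.066,-1,51.3,8.4,-26.5,0,0,-0.066]'

```text
time: 6.15
position: [0.5872, -0.0036, 0.3031]
ee_rot: [0.683, 0.731, 0.001, -0.002]
contact_force: [0.8, -0.2, -0.7]
width: 0.0854
```

```bash
python3 - <<'E'
from h import *
from cell import robot
s=robot.state();print(s["position"],s["time"],plan(s,[.617,.1745,.33],1.637))
E
```

```text
[ 0.58716041 -0.00356695  0.30308648] 6.15 [17.58, 4.17, -2.63, -0.0021, -0.004, 0.0014]
```

Emit:
jog_arm --increments '[-1,17.6,4.2,-2.6,0,0,0,-1,17.6,4.2,-2.6,0,0,0,-1,17.6,4.2,-2.6,0,0,0,-1,17.6,4.2,-2.6,0,0,0,-1,17.6,4.2,-2.6,0,0,0,-1,17.6,4.2,-2.6,0,0,0]'

```text
time: 6.75
position: [0.6168, 0.176, 0.33]
ee_rot: [0.682, 0.732, 0.001, -0.002]
contact_force: [0.0, -0.4, 0.1]
width: 0.0852
```

```bash
python3 - <<'E'
from h import *
from cell import robot
import cv2
s=robot.state();c=robot.capture("wrist");print(s["position"],s["ee_rot"],s["width"],plan(s,[.617,.1745,.229],1.637))
cv2.imwrite("pics/w4.png",c["img"][:,:,::-1]);np.savez("w4.npz",T=pose(s),**c)
E
```

```text
[0.61675787 0.17598067 0.32998791] [ 6.81817124e-01  7.31520287e-01  5.43283164e-04 -1.78462143e-03] 0.08520499475426112 [-0.18, 0.03, 10.1, -0.0016, -0.0033, 0.0041]
```

View pics/w4.png

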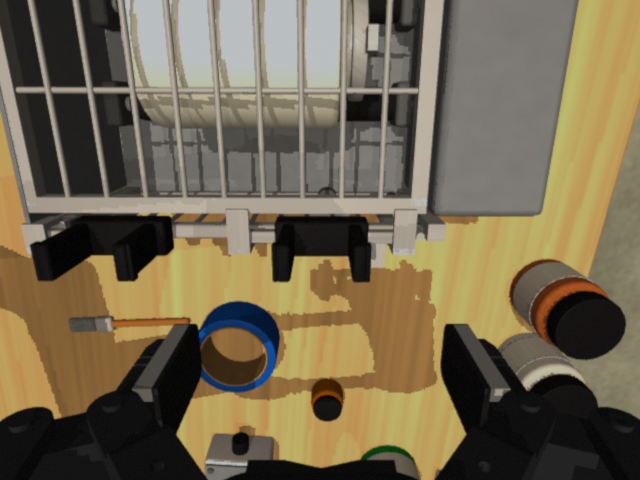

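```bash
python3 - <<'E'
from h import *
c=dict(np.load("w4.npz"));T=c["T"]
for u,v in [(282,264),(361,264),(50,262),(127,260)]: print(onz(c,u,v,.26,T).round(4))
E
python3 -c "
import cv2
t=cv2.imread('pics/w4.png');cv2.imwrite('pics/w4z.png',cv2.resize(t[195:300,20:440],None,fx=1.9,fy=1.9,interpolation=cv2.INTER_CUBIC))"
```

```text
[0.5958 0.1723 0.26  ]
[0.6387 0.1753 0.26  ]
[0.4701 0.1645 0.26  ]
[0.5119 0.1686 0.26  ]
```

View pics/w4z.png

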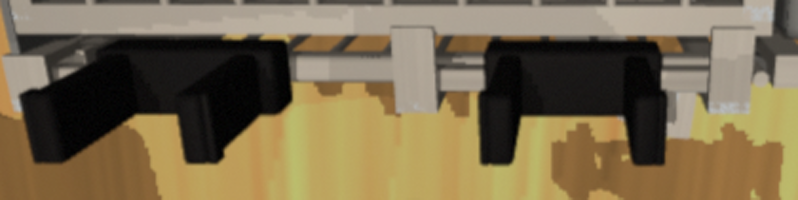

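Emit:
jog_arm --increments '[-1,-0.2,0,4,0,0,0,-1,-0.2,0,7,0,0,0,-1,-0.2,0,9,0,0,0,-1,-0.2,0,10.2,0,0,0,-1,-0.2,0,10.2,0,0,0,-1,-0.2,0,10.2,0,0,0]'

```text
time: 7.4
position: [0.6171, 0.1725, 0.2288]
ee_rot: [0.683, 0.731, 0.001, -0.001]
contact_force: [0.1, 0.8, -0.3]
width: 0.0852
```

Emit:
jog_arm --increments '[-0.1,0,0,0,0,0,0,0,0,0,0,0,0,0,1,0,0,0,0,0,0,1,0,0,0,0,0,0,1,0,0,0,0,0,0,1,0,0,0,0,0,0,1,0,0,0,0,0,0]'

```text
time: 8.1
position: [0.617, 0.1725, 0.2308]
ee_rot: [0.683, 0.731, 0.001, -0.001]
contact_force: [-2.0, -0.7, 7.1]
width: 0.0315
```

```bash
python3 - <<'E'
from h import *
from cell import robot
import cv2
s=robot.state();c=robot.capture("wrist");print(s["position"],s["width"],s["contact_force"])
cv2.imwrite("pics/w5.png",c["img"][:,:,::-1])
c=robot.capture("side");cv2.imwrite("pics/s5.png",cv2.resize(c["img"][80:240,240:420,::-1],None,fx=4,fy=3.7,interpolation=cv2.INTER_CUBIC));
E
```

```text
[0.6170034  0.17252163 0.23081531] 0.03152482340555269 [-1.95834301 -0.73560872  7.14647908]
```

View pics/w5.png

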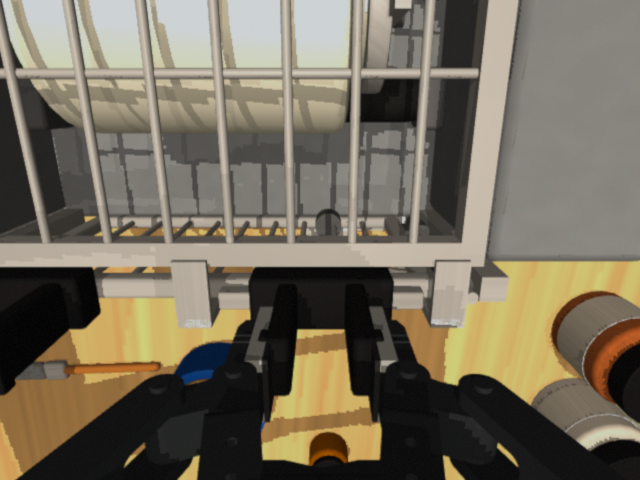

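View pics/s5.png

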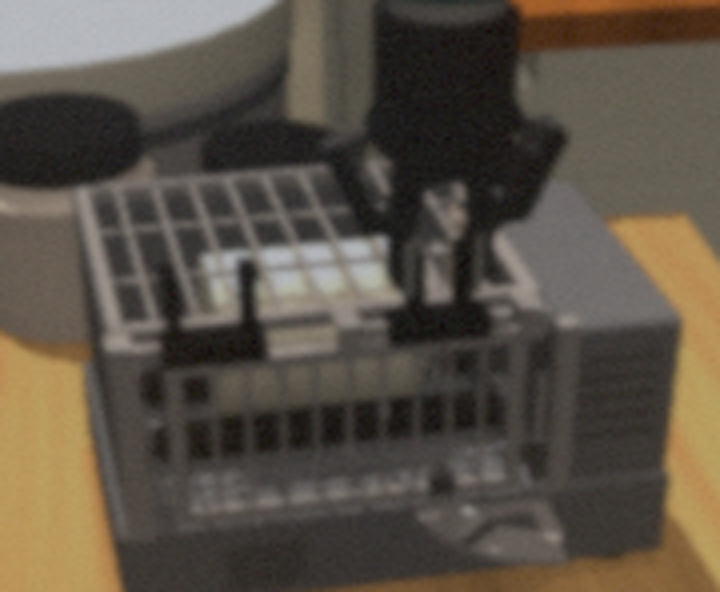

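Emit:
jog_arm --increments '[-1,0,0,0,0,0,0,-1,0,0,0,0,0,0,-1,0,0,0,0,0,0,-1,0,0,-4,0,0,0,-1,0,0,-9,0,0,0,-1,0,-4,-10,0,0,0,-1,0,-9,-10,0,0,0,-1,0,-12.9,-10,0,0,0,-1,0,-12.9,-10,0,0,0,-1,0,-12.9,-10,0,0,0]'

```text
time: 9.2
position: [0.488, 0.1635, 0.3314]
ee_rot: [0.683, 0.731, 0.002, -0.0]
contact_force: [0.8, -0.4, 0.1]
width: 0.0853
```

```bash
python3 - <<'E'
from h import *
from cell import robot
import cv2
s=robot.state();c=robot.capture("wrist");print(s["position"],s["width"],s["contact_force"],plan(s,[.488,.166,.23],1.637))
cv2.imwrite("pics/w6.png",c["img"][:,:,::-1]);np.savez("w6.npz",T=pose(s),**c)
E
```

```text
[0.48803957 0.16353707 0.33144849] 0.08527272924938495 [ 0.75759023 -0.39554891  0.09870865] [0.21, -0.02, 10.15, 0.0031, -0.0033, 0.0019]
```

View pics/w6.png

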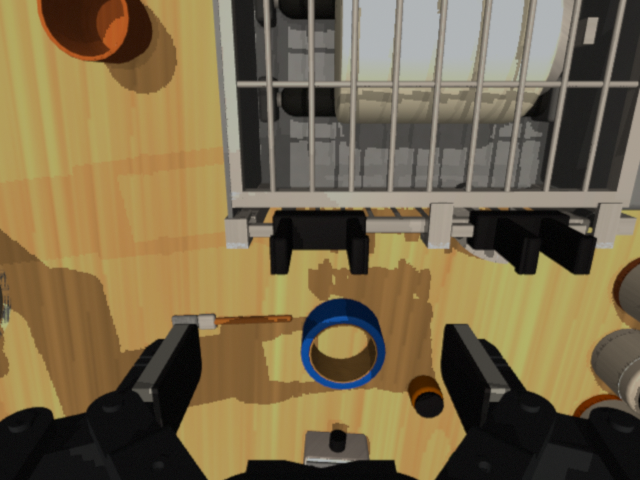

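```bash
python3 - <<'E'
from h import *
c=dict(np.load("w6.npz"));T=c["T"]
for u,v in [(280,256),(359,255),(530,255),(583,254)]: print(onz(c,u,v,.26,T).round(4))
E
```

```text
[0.4661 0.164  0.26  ]
[0.5089 0.1674 0.26  ]
[0.6019 0.1737 0.26  ]
[0.6306 0.1762 0.26  ]
```

Emit:
jog_arm --increments '[-1,0.2,0,4,0,0,0,-1,0.2,0,7,0,0,0,-1,0.2,0,9,0,0,0,-1,0.2,0,10.2,0,0,0,-1,0.2,0,10.2,0,0,0,0.5,0.2,0,10.2,0,0,0,1,0.2,0,10.2,0,0,0,1,0.2,0,10.2,0,0,0,1,0.2,0,10.2,0,0,0,1,0.2,0,10.2,0,0,0]'

```text
time: 10.25
position: [0.4876, 0.166, 0.2312]
ee_rot: [0.683, 0.731, 0.002, -0.001]
contact_force: [-5.2, 0.4, 8.8]
width: 0.0321
```

Emit:
jog_arm --increments '[1,0,0,0,0,0,0,1,0,0,0,0,0,0,1,0,0,0,0,0,0]'

```text
time: 10.55
position: [0.4875, 0.166, 0.2313]
ee_rot: [0.683, 0.731, 0.002, -0.001]
contact_force: [-0.0, 0.2, -1.4]
width: 0.032
```

Emit:
jog_arm --increments '[1,-0.97,0.02,0,0,0,-0.05,1,-1.95,0.1,0,0,0,-0.1,1,-2.91,0.22,0,0,0,-0.15,1,-3.87,0.39,0,0,0,-0.2,1,-4.82,0.61,0,0,0,-0.25,1,-5.76,0.87,0,0,0,-0.3,1,-6.69,1.18,0,0,0,-0.35,1,-7.59,1.54,0,0,0,-0.4,1,-8.48,1.94,0,0,0,-0.45,1,-9.35,2.39,0,0,0,-0.5]'

```text
time: 11.55
position: [0.5173, 0.0742, 0.2312]
ee_rot: [0.48, 0.877, 0.002, -0.001]
contact_force: [-1.5, 1.4, 0.6]
width: 0.0321
```

```bash
cat >> h.py <<'E'
H=np.array([.6821,.1789])
def gate(s):
    d=H-s["position"][:2]; T=pose(s); yt=np.arctan2(T[1,1],T[0,1])
    return np.linalg.norm(d),np.arctan2(d[1],d[0])-.066,yt-.066
E
python3 - <<'E'
from h import *
from cell import robot
s=robot.state();print(gate(s),s["position"],s["width"],s["contact_force"],s["wrist_torque"])
E
```

```text
(np.float64(0.19523838857193296), np.float64(0.5002693126233815), np.float64(0.5037253608770484)) [0.5173367  0.07415706 0.23124799] 0.032101958762531496 [-1.53904612  1.42787661  0.56315796] [-0.07114971  0.58534954 -0.08562761]
```

Emit:
jog_arm --increments '[1,-0.97,0.02,0,0,0,-0.05,1,-1.95,0.1,0,0,0,-0.1,1,-2.91,0.22,0,0,0,-0.15,1,-3.87,0.39,0,0,0,-0.2,1,-4.82,0.61,0,0,0,-0.25,1,-5.76,0.87,0,0,0,-0.3,1,-6.69,1.18,0,0,0,-0.35,1,-7.59,1.54,0,0,0,-0.4,1,-8.48,1.94,0,0,0,-0.45,1,-9.35,2.39,0,0,0,-0.5]'

```text
time: 12.55
position: [0.5876, 0.008, 0.2313]
ee_rot: [0.247, 0.969, 0.002, -0.001]
contact_force: [-1.9, 0.7, 0.2]
width: 0.0323
```

```bash
python3 - <<'E'
from h import *
from cell import robot
import cv2
s=robot.state();print(gate(s),s["position"],s["width"],s["contact_force"],s["joint_positions"])
c=robot.capture("side");cv2.imwrite("pics/s7.png",c["img"][:,:,::-1])
E
```

```text
(np.float64(0.19529437713658263), np.float64(0.9995162030978584), np.float64(1.0056424095213783)) [0.58756725 0.00800982 0.23125448] 0.032294835759564836 [-1.88684935  0.65140448  0.20673512] [-0.10689068  0.29580856  1.47634265  0.00349877  1.37141583 -1.17923323]
```

View pics/s7.png

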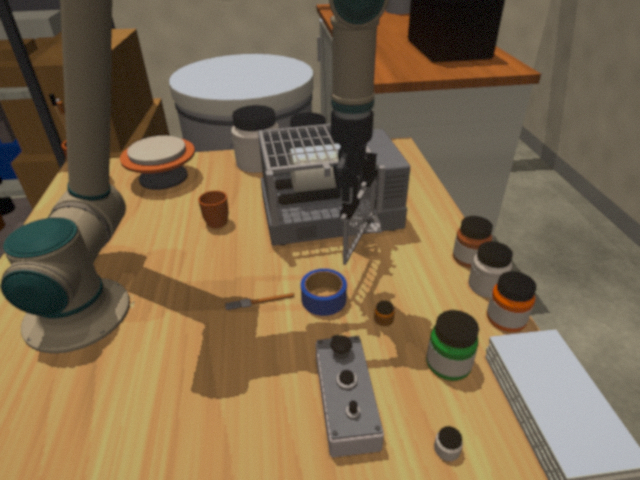

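Emit:
jog_arm --increments '[1,-0.97,0.02,0,0,0,-0.05,1,-1.95,0.1,0,0,0,-0.1,1,-2.91,0.22,0,0,0,-0.15,1,-3.87,0.39,0,0,0,-0.2,1,-4.82,0.61,0,0,0,-0.25,1,-5.76,0.87,0,0,0,-0.3,1,-6.69,1.18,0,0,0,-0.35,1,-6.69,1.18,0,0,0,-0.35,1,-6.69,1.18,0,0,0,-0.35,1,-6.69,1.18,0,0,0,-0.35]'

```text
time: 13.6
position: [0.6527, -0.0141, 0.2313]
ee_rot: [0.074, 0.997, 0.001, -0.001]
contact_force: [-3.3, 1.7, 0.4]
width: 0.0321
```

```bash
python3 - <<'E'
from h import *
from cell import robot
import cv2
s=robot.state();print(gate(s),s["position"],s["width"],s["contact_force"],np.abs(s["qvel"]).max())
for n in ("side","top","wrist"):
    c=robot.capture(n);cv2.imwrite(f"pics/{n}8.png",c["img"][:,:,::-1])
E
```

```text
(np.float64(0.19525841695226656), np.float64(1.353477111260933), np.float64(1.3565268333354605)) [ 0.65266628 -0.01412721  0.23126371] 0.03208938363449966 [-3.26127416  1.74257559  0.419137  ] 0.0034873510298634824
```

View pics/side8.png

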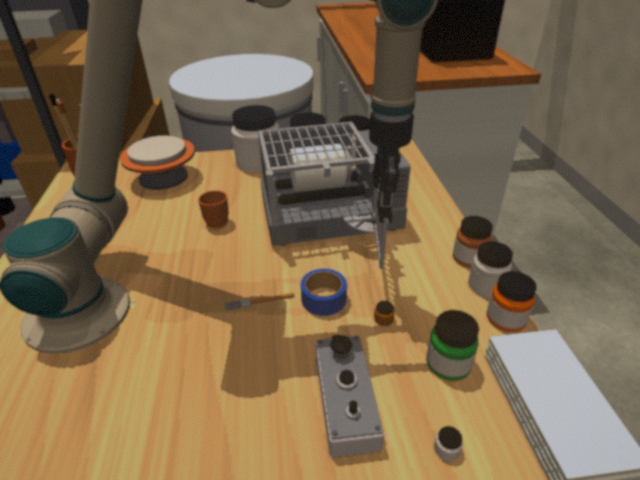

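View pics/top8.png

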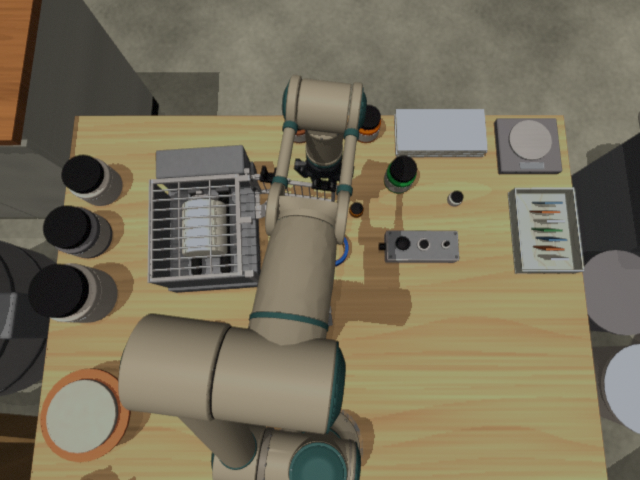

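View pics/wrist8.png

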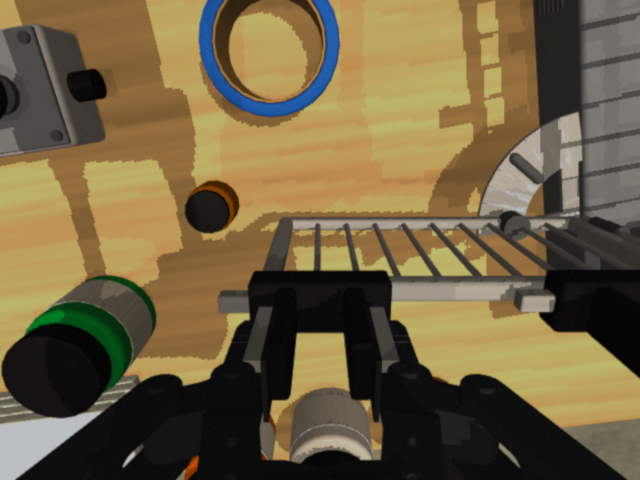

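The gate is held about 1.35 rad open, the edge catch is gripped, the arm is still, and the bystanders look unmoved. I'm handing in.

```bash
python3 - <<'E'
from cell import robot
print(robot.hand_in())
E
```

```text
the job is handed in; nothing more can be done
None
```

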